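# Hang up the headphones and lift the tool tote level

### The job

Somebody has left the headphones over the handle of the plywood tool tote: take them off and hang them over the arm of the headphone stand. Then lift the tote by its handle about a hand's breadth (10 cm) off the bench and finish while still holding it there, steady and level, with its contents in it and the headphones still hanging on the stand. Don't knock over or shift the other things on the bench.

Things in the scene. Friction and masses are not known exactly. Their poses are not given: they have to be found in the camera images.
- headband (a point): Centre of the top of the rigid headphones' headband, there a padded block 28 (x) x 56 (y) x 22 mm (z) resting by its flat underside on the bar beneath it. x: level, along that bar; y: to an ear cup; z: up. The band (0.25 kg in all) arches down in y-z to two round cups, 66 mm across, 132 mm apart inside, 196 over all, lowest point 156 mm below. Only 22 mm of depth to pinch above the bar.
- tote_handle (a point): Centre of the plywood tote's handle: bar 240 mm long (x), 18 thick (y), 28 deep (z), its top 165 mm above the tote's underside (= bench at start), free space below it to 95 mm. Tote 260 x 96 mm, walls 55 high, 0.7 kg loaded, a little unevenly: grip mid-handle, firmly. End uprights stop level with the bar. At start the headphones hang over it up to 50 mm off the middle, cups outside the tray.
- stand_arm (a point): Top of the headphone stand's horizontal arm, midway, 180 mm above the bench; z up. The arm is a 16 mm round metal rod along x: from here 85 mm in +x to its post (top 4 mm above this point), 66 mm in -x to the free end with a rubber cap 3 mm proud. Base board 150 x 120 x 12 mm below it, screwed down. Headphones hang here with the band across the rod.
- spool_mid (a point): Half-way up a red solder-wire spool, 58 mm in diameter and 40 mm high, loose in the +x compartment of the tote.
- flux_mid (a point): Half-way up a small amber flux bottle, 38 mm in diameter and 85 mm high, standing loose in the -x compartment of the tote.
- multimeter: Yellow multimeter lying on the bench, 150 x 76 mm (x, y), 46 mm high with its dial; origin under its centre. Bystander.
- tool_pot: Black pot, 80 mm in diameter and 95 mm high, holding screwdrivers and pliers up to 170 mm high; origin under its centre. Bystander.
- tip_cleaner: Soldering-tip cleaner: black round pot, 72 mm in diameter, with brass wool on top, 53 mm high; origin under its centre. Bystander.
- cutters: Side cutters with red handles lying flat, 115 mm long (x) and 12 mm high; origin near the pivot, on the bench. Bystander.
Mind the look-alikes: they are no part of the job. There is more than one size of the part that bears spool_mid; the job needs the middle-sized.

How it is judged (in metres and radians):
On the way, in this order (a step that is already met when the one before it is completed fails the run):
1. the headphones hang over the arm of the stand by their headband, let go (x of headband in the frame of stand_arm between -0.055 and 0.06 m and y of headband in the frame of stand_arm between -0.03 and 0.03 m and z of headband in the frame of stand_arm between 0 and 0.022 m and angle between headband's own z axis and vertical below 0.3 rad and contact force between headphones and stand above 1 N and contact force between headphones and tote below 0.05 N and contact force between the fingers and headphones below 0.05 N and angle between the x axis of headband and the x axis of stand_arm, either way round below 0.5 rad and linear speed of headphones below 0.05 m/s), for 0.3 s.
2. the tote is held by the fingers, clear of the bench and level (height (world z) of tote_handle between 0.201 and 0.351 m and angle between tote_handle's own z axis and vertical below 0.1 rad and contact force between the fingers and tote above 2 N and contact force between tote and stand below 0.05 N and contact force between tote and multimeter below 0.05 N and contact force between tote and tool_pot below 0.05 N and contact force between tote and tip_cleaner below 0.05 N and contact force between tote and cutters below 0.05 N), for 0.3 s.
At the end, for the whole second after the job is handed in: Fingers hold the tote, underside 50-200 mm up, level to 0.1 rad, still (30 mm/s, 0.4 rad/s), clear of stand and headphones, spool and bottle in its tray; headphones hang by the band on the stand's arm, let go, between post and tip, within 30 mm sideways, 0.3 rad tilt, 0.5 rad yaw (all of step 2 and linear speed of tote below 0.03 m/s and angular speed of tote below 0.4 rad/s and x of spool_mid in the frame of tote_handle between -0.125 and 0.125 m and y of spool_mid in the frame of tote_handle between -0.048 and 0.048 m and z of spool_mid in the frame of tote_handle between -0.15 and -0.08 m and x of flux_mid in the frame of tote_handle between -0.125 and 0.125 m and y of flux_mid in the frame of tote_handle between -0.048 and 0.048 m and z of flux_mid in the frame of tote_handle between -0.15 and -0.08 m and x of headband in the frame of stand_arm between -0.055 and 0.06 m and y of headband in the frame of stand_arm between -0.03 and 0.03 m and z of headband in the frame of stand_arm between 0 and 0.022 m and angle between headband's own z axis and vertical below 0.3 rad and contact force between headphones and stand above 1 N and contact force between headphones and tote below 0.05 N and contact force between the fingers and headphones below 0.05 N and angle between the x axis of headband and the x axis of stand_arm, either way round below 0.5 rad); the arm keeps its last pose, push and grip.
It fails at once if the headphones are dropped or tipped over (height (world z) of headband below 0.12 m or angle between headband's own z axis and vertical above 0.8 rad).
It fails at once if the tote is tipped more than 20 degrees (angle between tote_handle's own z axis and vertical above 0.35 rad).
It fails at once if the multimeter, tool pot, tip cleaner or cutters are shifted more than 30 mm or tipped (distance of any of multimeter, tool_pot, tip_cleaner, cutters from where it was at the start of the episode above 0.03 m or angle between any of multimeter, tool_pot, tip_cleaner, cutters's own z axis and vertical above 0.35 rad).
It also fails if it takes over 58 s, if anything falls off the work surface, if the arm or the gripper's body presses on something with over 40 N, if the wrist force passes 120 N, or if a joint passes its speed limit or range.

### The arm

A 7-joint arm with a two-finger parallel gripper is mounted at the origin on the work surface. World frame = base frame: x ahead of the robot, y to its left, z up, the work surface at z = 0. Lengths are in m, angles in degrees, forces in N, time in s.
With the tool pointing down it reaches from about 0.4 to 0.85 m from the base axis. Payload 4.5 kg.
Tool frame: the origin (TCP) lies on the centre line of the jaws, within the pads' length; the fingertips stand 25 mm ahead of it and the grasp point (between the pads) lies 6 mm ahead of it; z points along the fingers, x is the direction in which the jaws open and shut, and the axes are right-handed (so a half turn about z gives the same grasp; the last joint's range is limited). The gripper opens to 88 mm and grips with 3 to 60 N. Pads are 18 mm wide; open, the fingers measure 123 mm over their backs; the gripper's body (75 mm by 187 mm) begins 45 mm behind the grasp point.
Start: joints at [-63.151, 39.483, -11.15, 89.685, 9.013, 51.709, -12.324], TCP at [0.263, 0.567, 0.234] pointing down, gripper open.
Joint ranges: [-172.22, 172.22], [-26.19, 119.32], [-84.43, 86.54], [7.71, 146.69], [-57.33, 237.33], [2.42, 119.75], [-152.13, 152.13]. Speed limits (degrees/s): [147.25, 147.25, 180, 180, 180, 180, 180].

### API

Orientations are given as a 3x3 rotation matrix whose columns are the frame's x, y, z axes.
In Python, from cell import * gives the robot as it stands.
- The arm moves only by the tool send_rows, never from a script. Its argument "steps" is text: rows parted by semicolons, each of 4 numbers parted by spaces: the shift along the world's x, y, z in m, then the turn about the world's z in degrees. In form: x y z twist; .... A call has exactly 8 rows; each row is the pose to reach, as a shift and turn from the pose commanded when the call began; what a row does not reach only later rows make up. A row lasts 1/8 s, in which the tool goes at most 62.5 mm and 10.7 degrees, less where a joint would pass 70% of its speed; a pose out of reach is approached as far as the arm can. A call with a gripper value outside its range is refused whole. "hand" is the opening in per cent of the stroke, from 0 (shut) to 100 (fully open), set as the call begins (left out, the last holds). The fingers move at their own pace and stop on an object; "force" is the grip in N (left out, the last holds). Time passes only in rows, so rows that repeat a pose let the fingers close, or fill a call up. It gives the time, the measured TCP pose, the force and the opening at its end, in the units of the state.
- state(): the state, without advancing time (a new reading comes with each control period).
- read_camera(name): name is "scene" or "top"; returns (picture, depth): 384x512x3 uint8, red, green, blue; 384x512 float32, m along the optical axis (not along the pixel's ray), 0 where there is no reading.
- camera_params(name): a dict with "fovy" (degrees; the focal length in pixels is half the picture's height over the tangent of half this angle, whatever the lens; pixels are square), "cx", "cy" (the principal point, pixels), "R" (3x3) and "t" (3): a world point X has camera coordinates R X + t. Camera axes: x right, y down, z forward; pixel columns grow to the right and rows downward; lengths in m; the calibration is good to about 2 mm. A picture is of the moment at which its call begins. camera_params takes no time and is no camera call.
- finish_job(): hands the job in, once; it reports no verdict.
The state is a dict: "clock": time; "joint_positions": joint angles; "joint_velocities": joint speeds; "joint_torque": joint torques, N m; "ee_pos": TCP position; "eef_rot": TCP orientation; "wrist_force": force on the tool from outside, world axes, zero at the start; "ft_torque": the same for the moment, N m; "opening": finger opening in m.
Only numpy, scipy, OpenCV 4.12 (cv2) and the standard library are available. Lean on these libraries where they do the work, as an engineer would, in place of code of your own. Each camera call takes 0.05 s, during which the arm holds its last target.

## Working session

There is one attempt and no reset: what is moved stays moved. The work goes in short steps, Python scripts to look and compute and a tool call to move; the robot and the scene stay as the last step left them, time stands still between calls to the robot, and variables do not carry over. Pictures are saved under pics/ and viewed, and the job is handed in when it is done.

Besides the shell and the picture viewer there is one more tool, called by a JSON object that holds its "name" and its "arguments". send_rows: Moves the arm, as the interface text tells. Its arguments: {"type":"object","properties":{"steps":{"type":"string"},"hand":{"type":"number"},"force":{"type":"number"}},"required":["steps"]}

```bash
mkdir -p pics; ls
cat > h.py <<'E'
from cell import *
import numpy as np, cv2
def grab(n):
    p,d=read_camera(n); c=camera_params(n)
    np.savez(f'{n}.npz',p=p,d=d,R=c['R'],t=c['t'],f=192/np.tan(np.radians(c['fovy'])/2),cx=c['cx'],cy=c['cy'])
    return load(n)
def load(n):
    z=np.load(f'{n}.npz'); d=z['d']; v,u=np.mgrid[0:384,0:512]
    P=np.stack([(u-z['cx'])/z['f']*d,(v-z['cy'])/z['f']*d,d],-1)
    W=(P-z['t'])@z['R']   # R^T (P-t)
    W[d==0]=np.nan
    return z['p'],d,W
def save(img,name): cv2.imwrite('pics/'+name,cv2.cvtColor(img,cv2.COLOR_RGB2BGR))
E
python3 - <<'E'
from h import *
for n in('scene','top'):
    p,d,W=grab(n); save(p,n+'0.png')
s=state();print(s['clock'],s['ee_pos'],s['eef_rot'],s['opening'])
E
```

```text
pics
0.1 [0.26305088 0.56628972 0.23278754] [[ 4.21164118e-01  9.06984245e-01 -6.04168883e-04]
 [ 9.06982859e-01 -4.21164534e-01 -1.59043718e-03]
 [-1.69695597e-03  1.21864251e-04 -9.99998553e-01]] 0.0880323323348104
```

View pics/scene0.png

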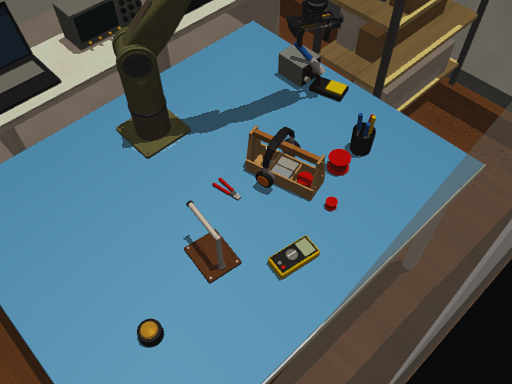

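View pics/top0.png

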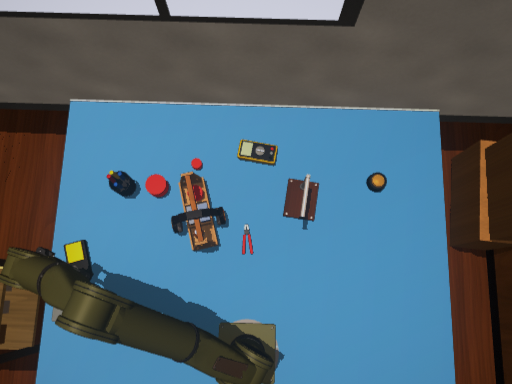

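Run:
```python
from h import *
for n,b in (('scene',(235,115,335,215)),('scene',(175,190,250,285)),('top',(160,160,240,260)),('top',(275,165,330,235))):
    p,d,W=load(n); x0,y0,x1,y1=b
    c=p[y0:y1,x0:x1]; k=min(780//(x1-x0),590//(y1-y0)); save(cv2.resize(c,None,fx=k,fy=k,interpolation=cv2.INTER_CUBIC),f'{n}_{x0}.png')
    w=W[y0:y1,x0:x1].reshape(-1,3)
    print(n,b)
    for lo,hi in ((.14,.155),(.155,.16),(.16,.17),(.17,.18),(.18,.195),(.195,.22),(.22,.3)):
        m=(w[:,2]>lo)&(w[:,2]<hi)
        if m.sum()>3: q=w[m];print(lo,hi,m.sum(),q.mean(0).round(4),q.min(0).round(3),q.max(0).round(3))
```

```text
scene (235, 115, 335, 215)
0.14 0.155 256 [0.5094 0.1825 0.1476] [0.378 0.114 0.14 ] [0.629 0.267 0.155]
0.155 0.16 113 [0.5053 0.1878 0.1577] [0.372 0.12  0.155] [0.628 0.261 0.16 ]
0.16 0.17 373 [0.5055 0.1931 0.1645] [0.372 0.121 0.16 ] [0.628 0.255 0.17 ]
0.17 0.18 107 [0.481  0.1794 0.1752] [0.445 0.134 0.17 ] [0.586 0.248 0.18 ]
0.18 0.195 163 [0.4747 0.1905 0.1853] [0.452 0.152 0.18 ] [0.498 0.238 0.194]
scene (175, 190, 250, 285)
0.14 0.155 15 [ 0.6248 -0.2016  0.148 ] [ 0.619 -0.206  0.14 ] [ 0.629 -0.192  0.154]
0.155 0.16 4 [ 0.6241 -0.2022  0.1583] [ 0.621 -0.206  0.156] [ 0.626 -0.2    0.16 ]
0.16 0.17 19 [ 0.5748 -0.1944  0.166 ] [ 0.474 -0.206  0.161] [ 0.628 -0.168  0.17 ]
0.17 0.18 206 [ 0.5511 -0.191   0.1764] [ 0.469 -0.206  0.17 ] [ 0.628 -0.169  0.18 ]
0.18 0.195 70 [ 0.5517 -0.1901  0.1819] [ 0.472 -0.206  0.18 ] [ 0.626 -0.175  0.191]
top (160, 160, 240, 260)
0.14 0.155 68 [0.4907 0.1856 0.1487] [0.364 0.114 0.14 ] [0.623 0.272 0.155]
0.155 0.16 61 [0.4966 0.1986 0.1581] [0.366 0.127 0.155] [0.621 0.266 0.16 ]
0.16 0.17 351 [0.4919 0.1969 0.1647] [0.365 0.123 0.16 ] [0.624 0.262 0.17 ]
0.17 0.18 110 [0.4668 0.193  0.1746] [0.369 0.133 0.17 ] [0.61  0.257 0.18 ]
0.18 0.195 207 [0.4679 0.1931 0.1861] [0.448 0.135 0.18 ] [0.488 0.248 0.195]
top (275, 165, 330, 235)
0.16 0.17 9 [ 0.4957 -0.178   0.1686] [ 0.466 -0.186  0.164] [ 0.551 -0.172  0.17 ]
0.17 0.18 120 [ 0.5437 -0.1884  0.1765] [ 0.466 -0.206  0.17 ] [ 0.621 -0.168  0.18 ]
0.18 0.195 81 [ 0.5421 -0.1872  0.1828] [ 0.466 -0.202  0.18 ] [ 0.62  -0.171  0.19 ]
```

View pics/top_160.png

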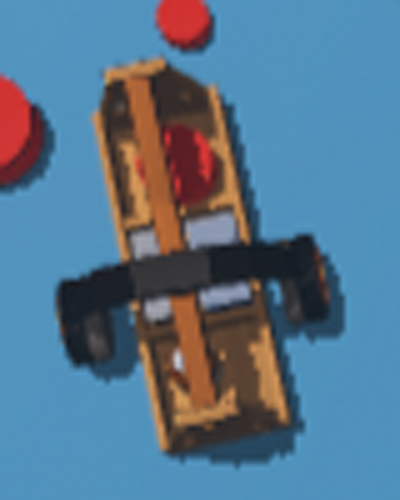

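View pics/scene_235.png

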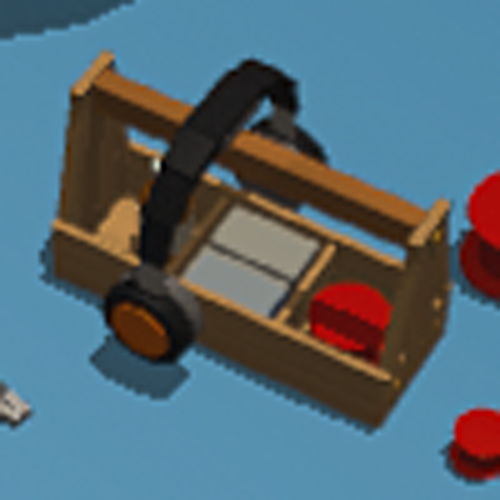

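View pics/top_275.png

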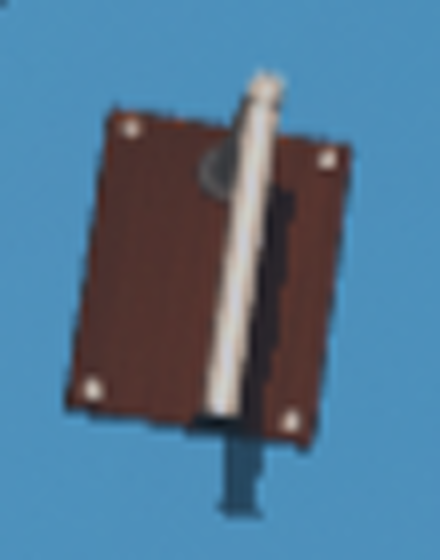

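Run:
```python
from h import *
def line(q,lab):
    c=(q.min(0)+q.max(0))/2; c=q.mean(0); u=np.linalg.svd(q-c)[2][0]; u*=np.sign(u[0]); n=np.array([-u[1],u[0]])
    s=(q-c)@u; t=(q-c)@n
    a,b=s.min(),s.max(); tl,th=np.percentile(t,[3,97])
    mid=c+u*(a+b)/2+n*(tl+th)/2
    print(lab,len(q),'ang',np.degrees(np.arctan2(u[1],u[0])).round(2),'mid',mid.round(4),'len',(b-a).round(4),'wid',(th-tl).round(4),'mean',c.round(4))
for n,bt,bs in (('scene',(235,115,335,215),(180,190,225,245)),('top',(160,160,240,260),(295,170,315,220))):
    p,d,W=load(n)
    pi=p.astype(int)
    def sel(b): x0,y0,x1,y1=b; return W[y0:y1,x0:x1].reshape(-1,3),pi[y0:y1,x0:x1].reshape(-1,3)
    w,c=sel(bt)
    hv=(c.max(1)>70)&(c[:,0]>c[:,2]+30)&(w[:,2]>.158)&(w[:,2]<.172)
    q=w[hv][:,:2]; line(q,n+' handle incl uprights')
    # narrow to bar
    c0=q.mean(0);u=np.array([np.cos(.17),np.sin(.17)])
    dk=(c.max(1)<75)&(w[:,2]>.182); line(w[dk][:,:2],n+' band dark'); print(np.percentile(w[dk][:,2],[50,95]))
    dk=(c.max(1)<120)&(c.max(1)-c.min(1)<25)&(w[:,2]>.1); line(w[dk][:,:2],n+' band all')
    w,c=sel(bs); m=(w[:,2]>.168)&(w[:,2]<.19); line(w[m][:,:2],n+' rod'); print(np.percentile(w[m][:,2],[50,95]))
    w=W[100:300,100:340].reshape(-1,3)
```

```text
scene handle incl uprights 323 ang 14.93 mid [0.4989 0.1957] len 0.2614 wid 0.0308 mean [0.5084 0.1994]
scene band dark 128 ang -76.05 mid [0.4745 0.1915] len 0.0868 wid 0.0266 mean [0.4746 0.1915]
[0.18622198 0.19087918]
scene band all 491 ang 86.56 mid [0.5198 0.1872] len 0.1679 wid 0.1552 mean [0.4854 0.173 ]
scene rod 283 ang -7.44 mid [ 0.5488 -0.1895] len 0.1606 wid 0.0151 mean [ 0.5512 -0.1908]
[0.17759579 0.18251174]
top handle incl uprights 344 ang 14.86 mid [0.4938 0.1988] len 0.2628 wid 0.0269 mean [0.4947 0.1985]
top band dark 173 ang -78.36 mid [0.4682 0.1926] len 0.11 wid 0.0252 mean [0.468  0.1923]
[0.18699118 0.19224404]
top band all 483 ang 16.74 mid [0.4932 0.1978] len 0.2583 wid 0.1524 mean [0.4761 0.19  ]
top rod 208 ang -7.52 mid [ 0.5431 -0.188 ] len 0.1557 wid 0.0151 mean [ 0.5415 -0.1876]
[0.17877548 0.18630949]
```

The top picture shows the headphones (band at ~(200,217)) over the tote handle, running from (187,175) to (205,248). The stand rod runs from (308,176) to (303,218), with the post at its +x end. There are three red spools: the large one at (156,185) and the small one at (197,164), both on the bench, and the middle-sized one at (197,193) inside the tote. The one in the tote is the job's spool, and the crops confirm this. It just stays where it is.

Next I move above the headband.

{"name": "send_rows", "arguments": {"steps": "0.01 -0.02 0.015 -4; 0.04 -0.07 0.02 -11; 0.07 -0.125 0.02 -18; 0.10 -0.18 0.02 -25; 0.13 -0.235 0.02 -32; 0.16 -0.29 0.02 -39; 0.185 -0.335 0.02 -46; 0.20 -0.36 0.02 -50", "hand": 100, "force": 40}}

```text
clock: 1.1
ee_pos: [0.4645, 0.2019, 0.2547]
eef_rot: [[0.968, 0.249, 0.001], [0.249, -0.968, -0.001], [0.001, 0.002, -1.0]]
wrist_force: [0.5, 0.5, -0.2]
opening: 0.0884
```

{"name": "send_rows", "arguments": {"steps": "0.006 -0.01 0 -1.6; 0.0085 -0.014 0 -1.6; 0.0085 -0.014 0 -1.6; 0.0085 -0.014 0 -1.6; 0.0085 -0.014 0 -1.6; 0.0085 -0.014 0 -1.6; 0.0085 -0.014 0 -1.6; 0.0085 -0.014 0 -1.6"}}

```text
clock: 2.1
ee_pos: [0.4717, 0.1929, 0.2535]
eef_rot: [[0.972, 0.233, -0.0], [0.233, -0.972, -0.0], [-0.0, 0.0, -1.0]]
wrist_force: [0.2, -0.2, -0.2]
opening: 0.088
```

Run:
```python
from h import *
s=state();print(s['clock'],s['ee_pos'],s['eef_rot'].round(3) if hasattr(s['eef_rot'],'round') else s['eef_rot'],s['opening'],s['joint_positions'])
for n,b in (('scene',(225,75,325,215)),('top',(140,140,260,270))):
    p,d,W=grab(n); x0,y0,x1,y1=b
    save(cv2.resize(p[y0:y1,x0:x1],None,fx=4,fy=4,interpolation=cv2.INTER_CUBIC),n+'1.png')
```

```text
2.1 [0.47170738 0.19287581 0.2535126 ] [[ 0.972  0.233 -0.   ]
 [ 0.233 -0.972 -0.   ]
 [-0.     0.    -1.   ]] 0.0879505592909435 [-28.29014817  29.17853836   1.3445847  108.36479979  -0.97083035
  42.46955029 -12.91128263]
```

View pics/scene1.png

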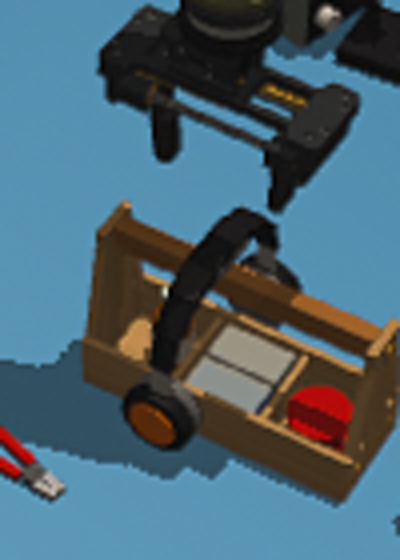

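View pics/top1.png

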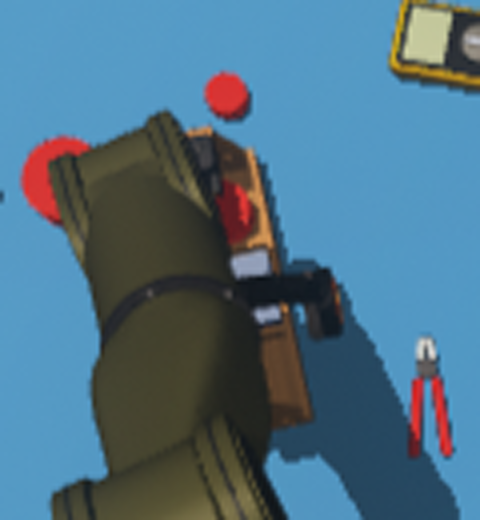

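Run:
```python
from h import *
p,d,W=load('scene')
x=np.array([.972,.233,0]);y=np.array([.233,-.972,0]);t=np.array([.4717,.1929,.2535])
w=W[100:132,255:305].reshape(-1,3); 
L=(w-t)
m=(w[:,2]>.215)&(w[:,2]<.26)&(abs(L@x)<.09)&(abs(L@y)<.04)
for sgn in(-1,1):
    q=L[m&(L@x*sgn>0)]
    print(len(q),'x',np.percentile(q@x,[0,5,50,95,100]).round(4),'y',np.percentile(q@y,[0,5,50,95,100]).round(4),'z',q[:,2].min().round(4))
```

```text
3 x [-0.0484 -0.0481 -0.0455 -0.0441 -0.0439] y [0.0051 0.0054 0.0085 0.0096 0.0097] z 0.0041
2 x [0.0488 0.0492 0.0527 0.0563 0.0567] y [-0.0136 -0.0125 -0.0021  0.0083  0.0094] z 0.0036
```

Run:
```python
from h import *
p,d,W=load('scene')
x=np.array([.972,.233,0]);y=np.array([.233,-.972,0]);t=np.array([.4717,.1929,.2535])
z=np.load('scene.npz')
for s in(-1,1):
  for a in (.044,.0615):
    X=t+x*s*a+np.array([0,0,-.025]); c=z['R']@X+z['t']; print(s,a,(c[:2]/c[2]*z['f']+[z['cx'],z['cy']]).round(1),c[2])
for v in range(100,130,3):
  print(v,[(u,tuple(((W[v,u]-t)@np.c_[x,y,[0,0,1]]*1000).round().astype(int)),p[v,u].max()) for u in (264,266,268,291,293,295,297)])
```

```text
-1 0.044 [267.7 120.7] 1.551844097978793
-1 0.0615 [263.1 118.6] 1.5575515222255845
1 0.044 [291.7 131.6] 1.5231439074806417
1 0.0615 [296.5 133.8] 1.5174364832338503
100 [(264, (np.int64(-41), np.int64(28), np.int64(86)), np.uint8(40)), (266, (np.int64(-34), np.int64(28), np.int64(89)), np.uint8(40)), (268, (np.int64(-31), np.int64(21), np.int64(85)), np.uint8(65)), (291, (np.int64(24), np.int64(-18), np.int64(82)), np.uint8(92)), (293, (np.int64(31), np.int64(-19), np.int64(85)), np.uint8(65)), (295, (np.int64(36), np.int64(-21), np.int64(86)), np.uint8(54)), (297, (np.int64(47), np.int64(-12), np.int64(98)), np.uint8(66))]
103 [(264, (np.int64(-50), np.int64(13), np.int64(57)), np.uint8(20)), (266, (np.int64(-51), np.int64(0), np.int64(47)), np.uint8(27)), (268, (np.int64(-45), np.int64(-2), np.int64(48)), np.uint8(25)), (291, (np.int64(46), np.int64(21), np.int64(111)), np.uint8(41)), (293, (np.int64(50), np.int64(17), np.int64(110)), np.uint8(46)), (295, (np.int64(-125), np.int64(-337), np.int64(-254)), np.uint8(152)), (297, (np.int64(-118), np.int64(-340), np.int64(-253)), np.u
[... 3128 characters left out ...]
np.uint8(174)), (293, (np.int64(52), np.int64(10), np.int64(21)), np.uint8(19)), (295, (np.int64(60), np.int64(12), np.int64(27)), np.uint8(20)), (297, (np.int64(61), np.int64(1), np.int64(18)), np.uint8(55))]
127 [(264, (np.int64(-160), np.int64(-164), np.int64(-259)), np.uint8(178)), (266, (np.int64(-153), np.int64(-166), np.int64(-256)), np.uint8(178)), (268, (np.int64(-146), np.int64(-169), np.int64(-255)), np.uint8(178)), (291, (np.int64(-71), np.int64(-214), np.int64(-252)), np.uint8(176)), (293, (np.int64(53), np.int64(11), np.int64(10)), np.uint8(38)), (295, (np.int64(58), np.int64(7), np.int64(9)), np.uint8(72)), (297, (np.int64(-51), np.int64(-224), np.int64(-250)), np.uint8(182))]
```

Run:
```python
from h import *
p,d,W=load('scene')
z=np.load('scene.npz')
im=cv2.resize(p[75:150,235:325],None,fx=8,fy=8,interpolation=cv2.INTER_CUBIC)
im=np.clip(im.astype(int)*2,0,255).astype(np.uint8)
x=np.array([.972,.233,0]);t=np.array([.4717,.1929,.2535])
for s in(-1,1):
  for a in (.044,.0615):
   for dz in (-.025,0,.039):
    X=t+x*s*a+np.array([0,0,dz]); c=z['R']@X+z['t']; q=c[:2]/c[2]*z['f']+[z['cx'],z['cy']]
    cv2.circle(im,tuple(int(v) for v in ((q-[235,75]+.5)*8)),4,(0,255,0),-1)
save(im,'scene1b.png'); print(z['R'],z['t'])
c=camera_params('scene');print(c)
```

```text
[[ 0.68802945  0.72564527 -0.00737697]
 [ 0.5833255  -0.55907714 -0.58920633]
 [-0.43167908  0.40108814 -0.80794893]] [-0.38661605 -0.25953494  1.84836345]
{'fovy': 42.82715497690851, 'cx': 255.32020240803197, 'cy': 198.34400855435098, 'R': array([[ 0.68802945,  0.72564527, -0.00737697],
       [ 0.5833255 , -0.55907714, -0.58920633],
       [-0.43167908,  0.40108814, -0.80794893]]), 't': array([-0.38661605, -0.25953494,  1.84836345])}
```

View pics/scene1b.png

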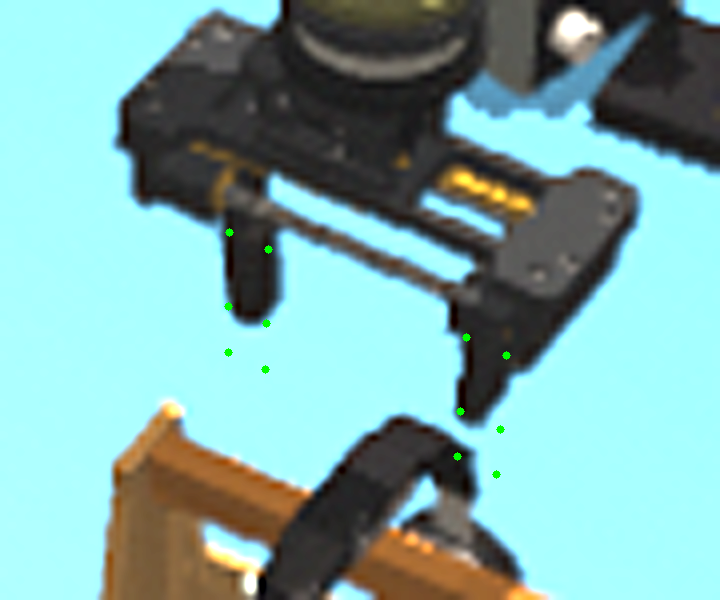

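{"name": "send_rows", "arguments": {"steps": "0 0 -0.01 0; -0.001 -0.001 -0.022 0; -0.002 -0.001 -0.034 0; -0.002 -0.001 -0.044 0; -0.002 -0.001 -0.052 0; -0.002 -0.001 -0.057 0; -0.002 -0.001 -0.060 0; -0.002 -0.001 -0.060 0"}}

```text
clock: 3.2
ee_pos: [0.4698, 0.1919, 0.1935]
eef_rot: [[0.972, 0.233, 0.0], [0.233, -0.972, 0.0], [0.0, -0.0, -1.0]]
wrist_force: [-0.5, 0.7, -0.4]
opening: 0.0877
```

Run:
```python
from h import *
s=state();print(s['clock'],s['ee_pos'],s['wrist_force'])
p,d,W=grab('scene')
im=cv2.resize(p[85:165,235:325],None,fx=7,fy=7,interpolation=cv2.INTER_CUBIC)
save(np.clip(im.astype(int)*2,0,255).astype(np.uint8),'scene2.png')
```

```text
3.2 [0.46979282 0.19191289 0.19351509] [-0.50197316  0.66315945 -0.40979718]
```

View pics/scene2.png

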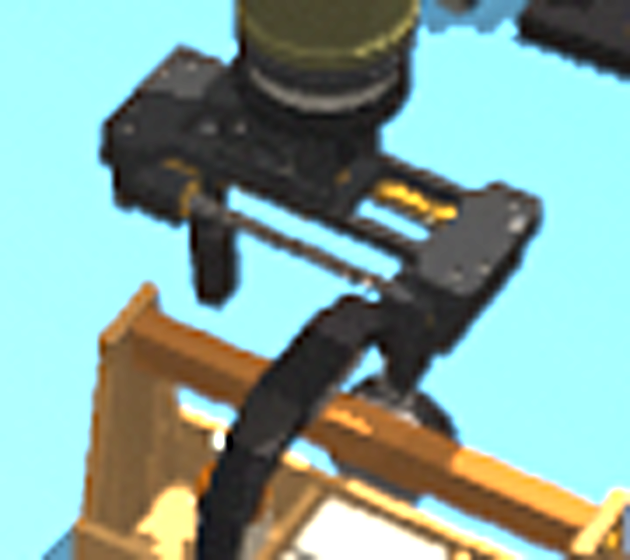

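Run:
```python
from h import *
p,d,W=load('scene')
x=np.array([.972,.233,0]);y=np.array([.233,-.972,0]);t=np.array([.4698,.1919,0])
M=np.c_[x,y,[0,0,1]]
for v in range(108,142,2):
  print(v,[(u,*((W[v,u]-t)@M*1000).round().astype(int).tolist(),int(p[v,u].max())) for u in (263,265,267,290,292,294)])
```

```text
108 [(263, -48, 19, 296, 21), (265, -39, 21, 301, 23), (267, -31, 23, 308, 24), (290, 26, -18, 304, 28), (292, 30, -21, 303, 45), (294, -112, -309, 1, 148)]
110 [(263, -50, 16, 284, 34), (265, -39, 22, 294, 21), (267, -31, 22, 298, 21), (290, 27, -16, 298, 34), (292, 34, -15, 302, 21), (294, 41, -15, 306, 25)]
112 [(263, -47, 20, 281, 46), (265, -51, 2, 263, 18), (267, -49, -7, 258, 74), (290, 28, -14, 292, 131), (292, 33, -17, 292, 178), (294, 41, -17, 296, 83)]
114 [(263, -45, 23, 275, 41), (265, -38, 23, 279, 53), (267, -49, -7, 248, 85), (290, 26, -19, 278, 63), (292, 36, -13, 289, 56), (294, 44, -12, 293, 85)]
116 [(263, -54, 9, 250, 17), (265, -38, 23, 271, 25), (267, -29, 26, 278, 50), (290, -103, -264, 0, 182), (292, -96, -267, 1, 147), (294, 40, -20, 276, 59)]
118 [(263, -52, 12, 246, 22), (265, -49, 4, 240, 29), (267, -42, 4, 244, 20), (290, 48, 20, 305, 42), (292, 54, 20, 309, 89), (294, -86, -266, -3, 184)]
120 [(263, -55, 7, 231, 18), (265, -47, 8, 236, 19), (267, -43, 2, 233, 16), (290, 51, 26, 303, 22), (292, 57, 24, 305, 23), (294, 59, 16, 300, 43)]
122 [(263, -52, 12
[... 802 characters left out ...]
45), (267, -134, -148, -4, 181), (290, 18, -43, 173, 15), (292, 51, 6, 235, 20), (294, 73, 36, 273, 22)]
134 [(263, -58, 2, 161, 82), (265, -52, -1, 162, 82), (267, -46, -4, 162, 84), (290, 0, -78, 123, 15), (292, 51, 6, 227, 20), (294, 61, 11, 236, 20)]
136 [(263, -51, 12, 164, 69), (265, -48, 5, 160, 82), (267, -40, 6, 165, 84), (290, 48, 12, 220, 35), (292, 52, 6, 217, 19), (294, 60, 8, 224, 17)]
138 [(263, -50, 13, 156, 56), (265, -42, 14, 162, 57), (267, -40, 5, 155, 64), (290, 46, 7, 206, 26), (292, 55, 11, 215, 18), (294, 62, 12, 221, 22)]
140 [(263, -53, 10, 142, 56), (265, -42, 13, 152, 56), (267, -37, 9, 151, 57), (290, 47, 8, 199, 38), (292, 55, 9, 204, 20), (294, 61, 8, 206, 67)]
```

The picture puts the fingertips (px (265,128) and (292,141)) at z≈0.195. That is TCP height, 25 mm higher than stated. A careful close at this height will show which is right, since it either grips the pad or closes on air.

{"name": "send_rows", "arguments": {"steps": "0 0 0 0; 0 0 0 0; 0 0 0 0; 0 0 0 0; 0 0 0 0; 0 0 0 0; 0 0 0 0; 0 0 0 0", "hand": 0, "force": 30}}

```text
clock: 4.25
ee_pos: [0.4697, 0.1919, 0.1935]
eef_rot: [[0.972, 0.233, 0.0], [0.233, -0.972, 0.0], [0.0, 0.0, -1.0]]
wrist_force: [-0.1, 0.7, -0.7]
opening: 0.0102
```

{"name": "send_rows", "arguments": {"steps": "0 0 0 0; 0 0 0 0; 0 0 0 0; 0 0 0 0; 0 0 0 0; 0 0 0 0; 0 0 0 0; 0 0 0 0", "hand": 90}}

```text
clock: 5.25
ee_pos: [0.4698, 0.1919, 0.1936]
eef_rot: [[0.972, 0.233, 0.0], [0.233, -0.972, 0.0], [0.0, -0.0, -1.0]]
wrist_force: [0.4, 0.1, -1.2]
opening: 0.0792
```

{"name": "send_rows", "arguments": {"steps": "0 0 -0.003 0; 0 0 -0.007 0; 0 0 -0.011 0; 0 0 -0.014 0; 0 0 -0.016 0; 0 0 -0.018 0; 0 0 -0.019 0; 0 0 -0.019 0"}}

```text
clock: 6.25
ee_pos: [0.4698, 0.1919, 0.1745]
eef_rot: [[0.972, 0.233, 0.0], [0.233, -0.972, 0.0], [0.0, -0.0, -1.0]]
wrist_force: [-0.9, 0.9, -0.5]
opening: 0.0793
```

Run:
```python
from h import *
s=state();print(s['clock'],s['ee_pos'],s['wrist_force'],s['opening'])
p,d,W=grab('scene')
im=cv2.resize(p[85:165,235:325],None,fx=7,fy=7,interpolation=cv2.INTER_CUBIC)
save(np.clip(im.astype(int)*2,0,255).astype(np.uint8),'scene3.png')
x=np.array([.972,.233,0]);y=np.array([.233,-.972,0]);t=np.array([.4698,.1919,0])
M=np.c_[x,y,[0,0,1]]
for v in range(124,150,1):
  print(v,[(u,*((W[v,u]-t)@M*1000).round().astype(int).tolist(),int(p[v,u].max())) for u in (264,266,268,290,292,294)])
```

```text
6.25 [0.46975725 0.19188431 0.17452786] [-0.85560185  0.88338424 -0.52106594] 0.07930587315464868
124 [(264, -48, 11, 220, 18), (266, -43, 8, 221, 18), (268, -37, 6, 222, 15), (290, 50, 22, 283, 25), (292, 59, 26, 292, 42), (294, 63, 20, 288, 45)]
125 [(264, -49, 10, 215, 17), (266, -42, 10, 218, 19), (268, -40, 0, 210, 16), (290, 51, 23, 280, 58), (292, 57, 22, 283, 22), (294, 62, 18, 281, 44)]
126 [(264, -50, 9, 209, 18), (266, -42, 10, 213, 19), (268, -9223372036854775808, -9223372036854775808, -9223372036854775808, 16), (290, -77, -220, -3, 135), (292, 60, 26, 284, 23), (294, 64, 21, 281, 34)]
127 [(264, -48, 12, 207, 15), (266, -41, 11, 210, 18), (268, -38, 4, 206, 17), (290, 50, 19, 268, 93), (292, 56, 18, 270, 38), (294, 69, 31, 289, 38)]
128 [(264, -50, 9, 200, 15), (266, -42, 9, 203, 20), (268, -38, 4, 202, 19), (290, 50, 21, 265, 23), (292, 55, 16, 264, 26), (294, 71, 34, 288, 41)]
129 [(264, -47, 13, 200, 18), (266, -43, 7, 197, 21), (268, -38, 4, 197, 14), (290, 53, 24, 265, 30), (292, 61, 27, 272, 31), (294, 71, 34, 284, 20)]
130 [(264, -47, 14, 196, 16), (266, -42, 9, 1
[... 2329 characters left out ...]
50, -3, 167, 92), (294, 19, -77, 80, 94)]
146 [(264, -77, -37, 55, 64), (266, -71, -40, 56, 167), (268, -6, 53, 181, 19), (290, 45, 2, 164, 88), (292, 51, -1, 165, 89), (294, 57, -3, 166, 88)]
147 [(264, -78, -38, 49, 63), (266, -53, -10, 90, 213), (268, -9, 49, 171, 21), (290, 46, 3, 161, 86), (292, 52, 0, 161, 85), (294, 59, -1, 165, 81)]
148 [(264, -77, -36, 45, 65), (266, -50, -6, 90, 203), (268, -8, 50, 167, 14), (290, 50, 11, 166, 70), (292, 57, 10, 169, 81), (294, 61, 4, 166, 80)]
149 [(264, -78, -38, 38, 68), (266, -50, -6, 84, 64), (268, -5, 54, 169, 17), (290, 47, 4, 152, 59), (292, 58, 11, 165, 62), (294, 61, 4, 161, 78)]<stdin>:9: RuntimeWarning: invalid value encountered in cast
```

View pics/scene3.png

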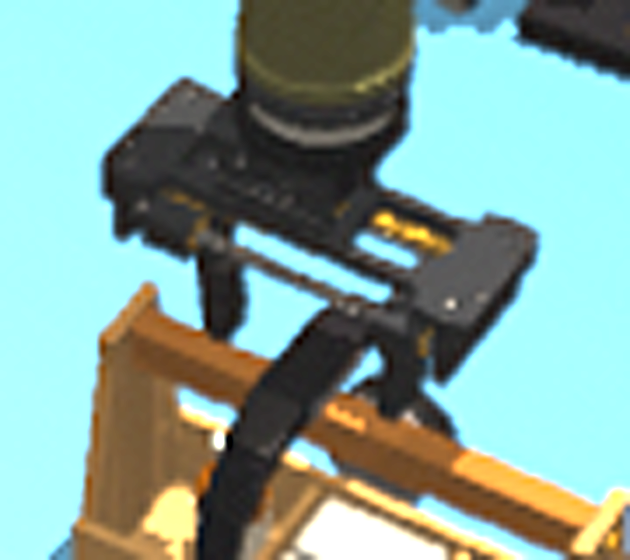

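{"name": "send_rows", "arguments": {"steps": "0 0 -0.003 0; 0 0 -0.006 0; 0 0 -0.008 0; 0 0 -0.01 0; 0.001 0 -0.011 0; 0.001 0 -0.011 0; 0.001 0 -0.011 0; 0.001 0 -0.011 0"}}

```text
clock: 7.3
ee_pos: [0.4708, 0.1919, 0.1636]
eef_rot: [[0.972, 0.233, 0.0], [0.233, -0.972, 0.0], [0.0, -0.0, -1.0]]
wrist_force: [0.2, -0.6, -0.8]
opening: 0.0792
```

{"name": "send_rows", "arguments": {"steps": "0 0 0 0; 0 0 0 0; 0 0 0 0; 0 0 0 0; 0 0 0 0; 0 0 0 0; 0 0 0 0; 0 0 0 0", "hand": 10, "force": 35}}

```text
clock: 8.3
ee_pos: [0.4705, 0.1918, 0.1636]
eef_rot: [[0.972, 0.233, -0.0], [0.233, -0.972, -0.0], [-0.0, 0.0, -1.0]]
wrist_force: [-2.0, 0.8, 1.1]
opening: 0.0276
```

Opening 27.6 mm matches the 28 mm pad, so the band is gripped. A quick look before I lift.

Run:
```python
from h import *
p,d,W=grab('scene')
im=cv2.resize(p[85:190,225:325],None,fx=5.5,fy=5.5,interpolation=cv2.INTER_CUBIC)
save(np.clip(im.astype(int)*2,0,255).astype(np.uint8),'scene4.png')
```

```text
(no output)
```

View pics/scene4.png

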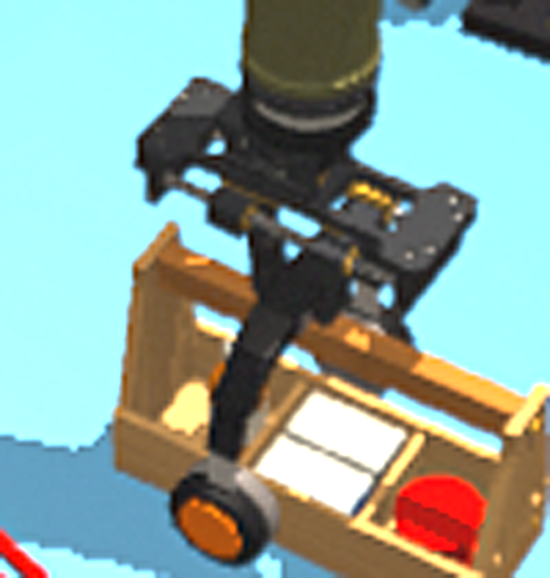

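{"name": "send_rows", "arguments": {"steps": "0 0 0.004 0; 0 0 0.01 0; 0 0 0.02 0; 0 0 0.03 0; 0 0 0.045 0; 0 0 0.06 0; 0 0 0.075 0; 0 0 0.085 0"}}

```text
clock: 9.35
ee_pos: [0.471, 0.192, 0.2498]
eef_rot: [[0.972, 0.233, 0.001], [0.233, -0.972, 0.001], [0.001, -0.0, -1.0]]
wrist_force: [1.0, 0.4, -1.2]
opening: 0.0275
```

{"name": "send_rows", "arguments": {"steps": "0 0 0.015 0; 0 0 0.035 0; 0 0 0.055 0; 0 0 0.075 0; 0 0 0.095 0; 0 0 0.11 0; 0 0 0.118 0; 0 0 0.12 0"}}

```text
clock: 10.35
ee_pos: [0.4707, 0.1918, 0.3688]
eef_rot: [[0.972, 0.233, 0.0], [0.233, -0.972, 0.0], [0.0, -0.0, -1.0]]
wrist_force: [0.2, -0.9, -2.1]
opening: 0.028
```

Run:
```python
from h import *
s=state();print(s['clock'],s['ee_pos'],s['wrist_force'],s['opening'])
p,d,W=grab('scene'); save(np.clip(p.astype(int)*1.5,0,255).astype(np.uint8),'scene5.png')
p,d,W=grab('top'); save(np.clip(p.astype(int)*1.5,0,255).astype(np.uint8),'top5.png')
```

```text
10.35 [0.470696   0.19184292 0.36876167] [ 0.24531764 -0.87378438 -2.10500548] 0.02795327500618344
```

View pics/scene5.png

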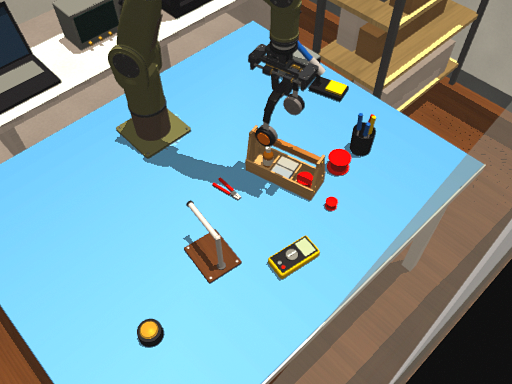

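View pics/top5.png

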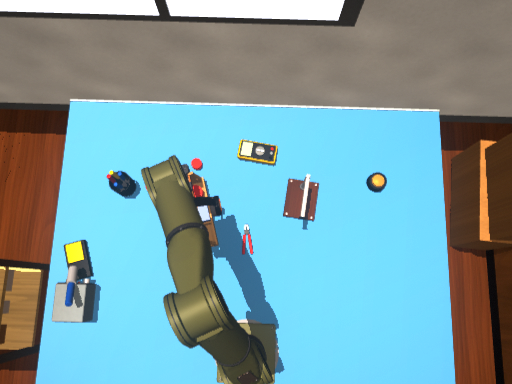

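{"name": "send_rows", "arguments": {"steps": "0.002 -0.01 0 -1; 0.007 -0.035 0 -3; 0.014 -0.075 0 -5; 0.022 -0.12 0 -8; 0.029 -0.165 0 -11; 0.037 -0.21 0 -13; 0.044 -0.255 0 -15; 0.05 -0.295 0 -17"}}

```text
clock: 11.45
ee_pos: [0.5203, -0.1058, 0.3681]
eef_rot: [[0.998, -0.065, -0.001], [-0.065, -0.998, -0.001], [-0.001, 0.001, -1.0]]
wrist_force: [-0.3, -0.0, -2.0]
opening: 0.0278
```

{"name": "send_rows", "arguments": {"steps": "0.005 -0.03 0 -2; 0.008 -0.055 0 -3; 0.01 -0.072 0 -4; 0.011 -0.08 0 -4; 0.011 -0.084 0 -4; 0.011 -0.084 0 -4; 0.011 -0.084 0 -4; 0.011 -0.084 0 -4"}}

```text
clock: 12.45
ee_pos: [0.5318, -0.1865, 0.3686]
eef_rot: [[0.992, -0.13, 0.0], [-0.13, -0.992, 0.0], [0.0, -0.0, -1.0]]
wrist_force: [0.1, -0.4, -2.2]
opening: 0.0278
```

Run:
```python
from h import *
s=state();print(s['clock'],s['ee_pos'],np.array(s['eef_rot'])[:2,0],s['wrist_force'],s['opening'])
p,d,W=grab('scene'); save(cv2.resize(np.clip(p[90:290,140:290].astype(int)*1.6,0,255).astype(np.uint8),None,fx=3,fy=3,interpolation=cv2.INTER_CUBIC),'scene6.png')
p,d,W=grab('top'); save(cv2.resize(np.clip(p[130:280,230:380].astype(int)*1.6,0,255).astype(np.uint8),None,fx=3,fy=3,interpolation=cv2.INTER_CUBIC),'top6.png')
```

```text
12.45 [ 0.53181692 -0.18651107  0.36857932] [ 0.99155276 -0.12970397] [ 0.08608569 -0.40550281 -2.22769934] 0.027849574359903727
```

View pics/scene6.png

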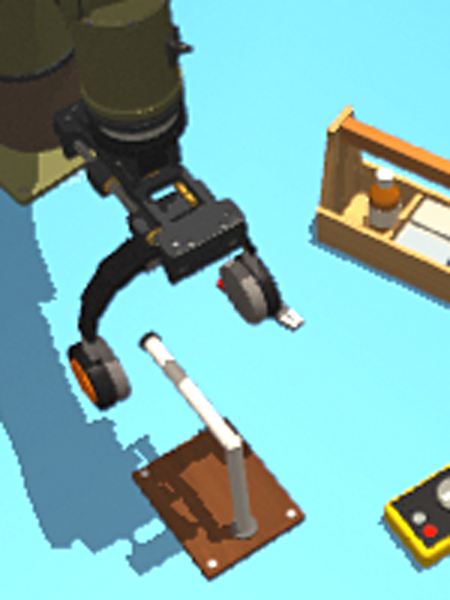

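View pics/top6.png

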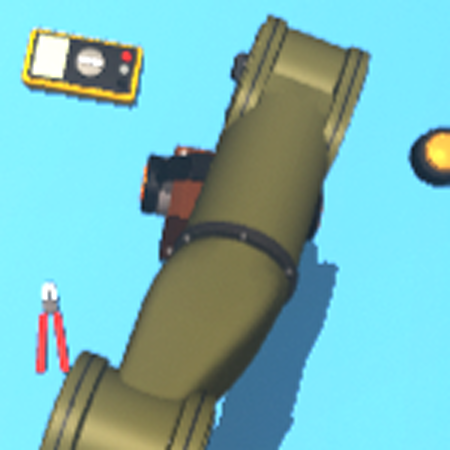

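{"name": "send_rows", "arguments": {"steps": "0 0 -0.01 0; 0 0 -0.03 0; 0 0 -0.055 0; 0 0 -0.08 0; 0 0 -0.105 0; 0 0 -0.125 0; 0 0 -0.14 0; 0 0 -0.148 0"}}

```text
clock: 13.55
ee_pos: [0.5314, -0.187, 0.2196]
eef_rot: [[0.991, -0.131, -0.001], [-0.131, -0.991, 0.0], [-0.001, -0.0, -1.0]]
wrist_force: [0.7, -0.5, -1.3]
opening: 0.0279
```

{"name": "send_rows", "arguments": {"steps": "0 0 -0.006 0; 0 0 -0.013 0; 0 0 -0.02 0; 0 0 -0.027 0; 0 0 -0.032 0; 0 0 -0.036 0; 0 0 -0.038 0; 0 0 -0.038 0"}}

```text
clock: 14.55
ee_pos: [0.5317, -0.1871, 0.1825]
eef_rot: [[0.991, -0.131, 0.0], [-0.131, -0.991, 0.0], [0.0, -0.0, -1.0]]
wrist_force: [0.1, 0.2, -2.4]
opening: 0.0278
```

Run:
```python
from h import *
s=state();print(s['clock'],s['ee_pos'],s['wrist_force'],s['opening'])
p,d,W=grab('scene'); save(cv2.resize(np.clip(p[130:290,150:270].astype(int)*1.8,0,255).astype(np.uint8),None,fx=3.7,fy=3.7,interpolation=cv2.INTER_CUBIC),'scene7.png')
```

```text
14.55 [ 0.53174576 -0.18714398  0.18250536] [ 0.09119198  0.21156724 -2.40909446] 0.027757526578775074
```

View pics/scene7.png

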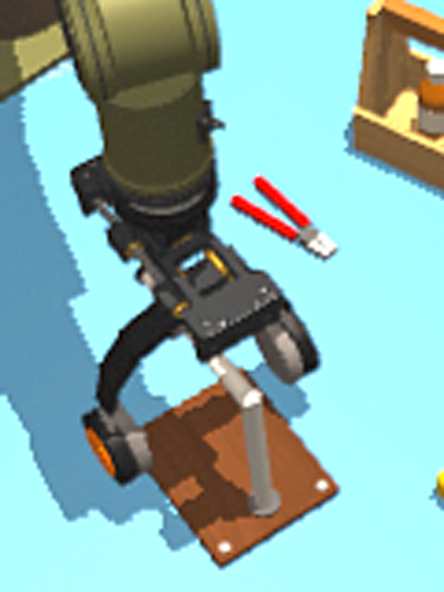

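Weight still hangs on the wrist (-2.4 N), so I lower further in small steps until the rod carries it.

{"name": "send_rows", "arguments": {"steps": "0 0 -0.001 0; 0 0 -0.002 0; 0 0 -0.003 0; 0 0 -0.003 0; 0 0 -0.003 0; 0 0 -0.003 0; 0 0 -0.003 0; 0 0 -0.003 0"}}

```text
clock: 15.6
ee_pos: [0.5318, -0.1872, 0.1796]
eef_rot: [[0.991, -0.131, 0.0], [-0.131, -0.991, -0.0], [0.0, 0.0, -1.0]]
wrist_force: [-0.3, -0.4, -2.0]
opening: 0.0276
```

{"name": "send_rows", "arguments": {"steps": "0 0 -0.0005 0; 0 0 -0.001 0; 0 0 -0.0015 0; 0 0 -0.002 0; 0 0 -0.002 0; 0 0 -0.002 0; 0 0 -0.002 0; 0 0 -0.002 0"}}

```text
clock: 16.6
ee_pos: [0.5318, -0.1871, 0.1784]
eef_rot: [[0.991, -0.131, 0.001], [-0.131, -0.991, -0.0], [0.001, -0.0, -1.0]]
wrist_force: [-2.1, 0.1, 6.3]
opening: 0.0281
```

Contact: wrist force is +6.3 N. Release.

{"name": "send_rows", "arguments": {"steps": "0 0 0.001 0; 0 0 0.001 0; 0 0 0.001 0; 0 0 0.001 0; 0 0 0.001 0; 0 0 0.001 0; 0 0 0.001 0; 0 0 0.001 0", "hand": 70}}

```text
clock: 17.6
ee_pos: [0.5317, -0.1871, 0.1785]
eef_rot: [[0.991, -0.131, 0.0], [-0.131, -0.991, 0.0], [0.0, -0.0, -1.0]]
wrist_force: [-0.4, -0.3, 0.2]
opening: 0.0615
```

{"name": "send_rows", "arguments": {"steps": "0 0 0.004 0; 0 0 0.01 0; 0 0 0.02 0; 0 0 0.035 0; 0 0 0.055 0; 0 0 0.075 0; 0 0 0.09 0; 0 0 0.1 0"}}

```text
clock: 18.6
ee_pos: [0.532, -0.1872, 0.2798]
eef_rot: [[0.991, -0.131, 0.001], [-0.131, -0.991, -0.0], [0.001, 0.0, -1.0]]
wrist_force: [-0.4, -0.2, -0.7]
opening: 0.0617
```

Run:
```python
from h import *
s=state();print(s['clock'],s['ee_pos'],s['wrist_force'],s['opening'])
p,d,W=grab('scene'); save(cv2.resize(np.clip(p[110:290,150:340].astype(int)*1.8,0,255).astype(np.uint8),None,fx=3.2,fy=3.2,interpolation=cv2.INTER_CUBIC),'scene8.png')
```

```text
18.6 [ 0.5319902  -0.18721574  0.27979365] [-0.39972085 -0.22058384 -0.67892057] 0.061655021883805575
```

View pics/scene8.png

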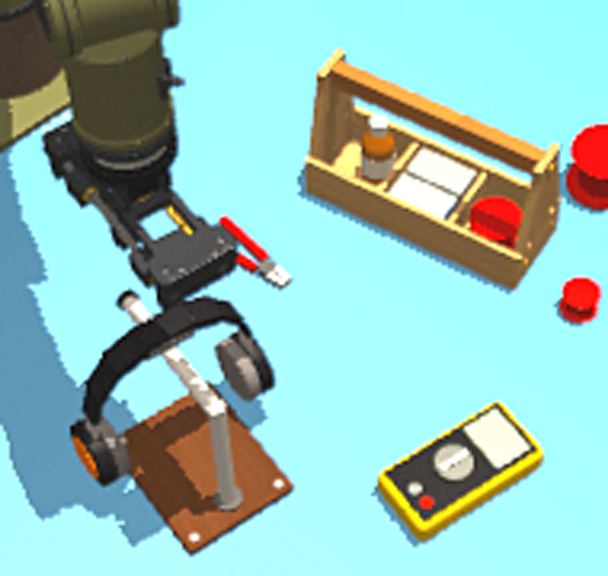

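Run:
```python
from h import *
s=state();print(s['joint_positions'])
for n,bt in (('scene',(235,115,335,215)),('top',(160,160,240,260))):
    p,d,W=grab(n) if n=='top' else load(n)
    x0,y0,x1,y1=bt; w=W[y0:y1,x0:x1].reshape(-1,3)
    w=w[(w[:,2]>.157)&(w[:,2]<.173)][:,:2]
    c=(w.min(0)+w.max(0))/2
    ang=np.radians(14.7)
    for it in range(5):
        u=np.array([np.cos(ang),np.sin(ang)]);nn=np.array([-u[1],u[0]])
        s_=(w-c)@u;t=(w-c)@nn
        m=(abs(t)<.014)&(abs(s_)<.112)
        k=np.polyfit(s_[m],t[m],1); ang+=np.arctan(k[0]); c=c+nn*k[1]
    a,b=s_[abs(t)<.03].min(),s_[abs(t)<.03].max()
    print(n,m.sum(),np.degrees(ang),'mid',c+u*(a+b)/2,'len',b-a,'wid',np.percentile(t[m],[2,98]))
    if n=='scene': continue
# headphones band in both
for n,b in (('scene',(165,195,245,265)),('top',(270,165,340,235))):
    p,d,W=load(n); x0,y0,x1,y1=b; w=W[y0:y1,x0:x1].reshape(-1,3); c=p[y0:y1,x0:x1].reshape(-1,3).max(1)
    q=w[(w[:,2]>.196)&(w[:,2]<.22)&(c<80)]; 
    print(n,len(q),q.mean(0) if len(q) else 0)
```

```text
[ 8.40271341 31.75000573 10.44097929 97.82386055 -7.06894001 50.90205832
 14.24966507]
scene 356 14.918000105812766 mid [0.50010885 0.19599321] len 0.26067276523109956 wid [-0.00905891  0.01193142]
top 326 15.042654472552588 mid [0.49364667 0.19793747] len 0.2627563296832189 wid [-0.00862328  0.00881354]
scene 211 [ 0.5353621  -0.18858196  0.20035659]
top 3 [ 0.53549825 -0.14146478  0.19857808]
```

{"name": "send_rows", "arguments": {"steps": "0 0 0.01 0; -0.002 0.02 0.02 -5; -0.006 0.06 0.025 -13; -0.01 0.11 0.025 -21; -0.015 0.16 0.025 -30; -0.02 0.21 0.025 -39; -0.025 0.26 0.025 -48; -0.03 0.31 0.025 -56", "hand": 80, "force": 60}}

```text
clock: 19.7
ee_pos: [0.5013, 0.1246, 0.3035]
eef_rot: [[0.442, -0.897, -0.0], [-0.897, -0.442, -0.0], [-0.0, 0.0, -1.0]]
wrist_force: [0.0, -0.6, -0.3]
opening: 0.0707
```

{"name": "send_rows", "arguments": {"steps": "-0.003 0.04 0 -6; -0.005 0.06 -0.005 -10; -0.006 0.07 -0.015 -11.5; -0.0065 0.0745 -0.03 -11.5; -0.0065 0.0745 -0.045 -11.5; -0.0065 0.0745 -0.06 -11.5; -0.0065 0.0745 -0.07 -11.5; -0.0065 0.0745 -0.075 -11.5"}}

```text
clock: 20.7
ee_pos: [0.4952, 0.1969, 0.2278]
eef_rot: [[0.258, -0.966, -0.001], [-0.966, -0.258, -0.001], [0.0, 0.001, -1.0]]
wrist_force: [0.7, 1.0, -0.1]
opening: 0.0705
```

Run:
```python
from h import *
s=state();print(s['clock'],s['ee_pos'],np.array(s['eef_rot'])[:2,0],s['wrist_force'],s['opening'])
p,d,W=grab('scene'); save(cv2.resize(np.clip(p[70:220,225:345].astype(int)*1.8,0,255).astype(np.uint8),None,fx=4,fy=4,interpolation=cv2.INTER_CUBIC),'scene9.png')
```

```text
20.7 [0.49518848 0.19686158 0.2278294 ] [ 0.25794739 -0.96615891] [ 0.66157472  0.9652792  -0.09427504] 0.07047610701640195
```

View pics/scene9.png

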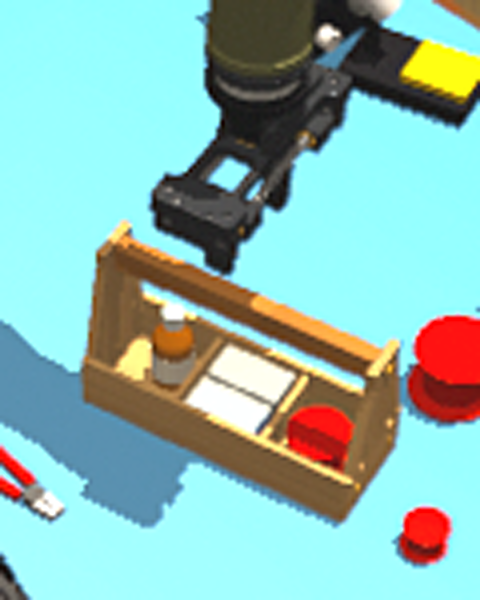

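{"name": "send_rows", "arguments": {"steps": "0 0 -0.008 0; 0 0 -0.022 0; 0 0 -0.038 0; 0 0 -0.054 0; 0 0 -0.07 0; 0 0 -0.085 0; 0 0 -0.096 0; 0 0 -0.104 0"}}

```text
clock: 21.75
ee_pos: [0.4952, 0.1973, 0.1238]
eef_rot: [[0.259, -0.966, -0.0], [-0.966, -0.259, -0.0], [0.0, 0.0, -1.0]]
wrist_force: [0.3, -0.0, -0.5]
opening: 0.0707
```

{"name": "send_rows", "arguments": {"steps": "0 0 0 0; 0 0 0 0; 0 0 0 0; 0 0 0 0; 0 0 0 0; 0 0 0 0; 0 0 0 0; 0 0 0 0", "hand": 5, "force": 60}}

```text
clock: 22.75
ee_pos: [0.4952, 0.1977, 0.1246]
eef_rot: [[0.259, -0.966, -0.0], [-0.966, -0.259, 0.0], [-0.0, -0.0, -1.0]]
wrist_force: [-0.9, 1.9, 0.6]
opening: 0.0171
```

Run:
```python
from h import *
s=state();print(s['clock'],s['ee_pos'],s['wrist_force'],s['ft_torque'],s['opening'])
p,d,W=grab('scene'); save(cv2.resize(np.clip(p[90:220,225:345].astype(int)*1.8,0,255).astype(np.uint8),None,fx=4.5,fy=4.5,interpolation=cv2.INTER_CUBIC),'scene10.png')
```

```text
22.75 [0.49520938 0.19769543 0.12458441] [-0.87020253  1.91541688  0.5549751 ] [ 0.22764345  0.16094183 -0.03323587] 0.017140187916515868
```

View pics/scene10.png

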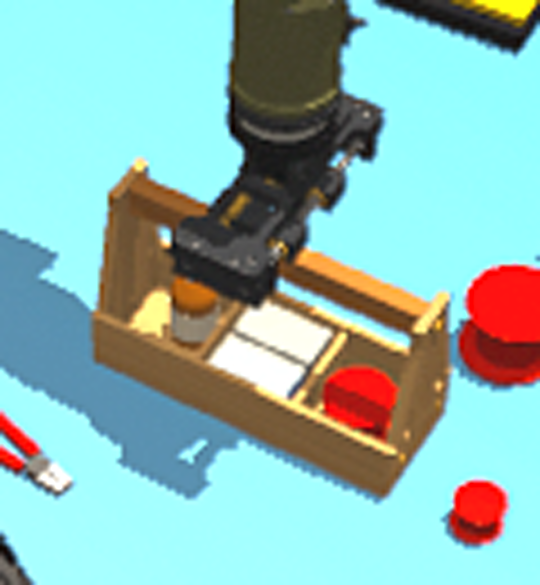

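Gripped at about 17–18 mm, the bar's thickness. I lift a little first, to test the tilt.

{"name": "send_rows", "arguments": {"steps": "0 0 0.002 0; 0 0 0.005 0; 0 0 0.009 0; 0 0 0.013 0; 0 0 0.017 0; 0 0 0.02 0; 0 0 0.02 0; 0 0 0.02 0"}}

```text
clock: 23.8
ee_pos: [0.4951, 0.1974, 0.1445]
eef_rot: [[0.259, -0.966, -0.0], [-0.966, -0.259, -0.0], [0.0, 0.0, -1.0]]
wrist_force: [-1.0, 0.2, -5.7]
opening: 0.0172
```

```bash
cat > tilt.py <<'E'
from h import *
import sys
s=state();print(s['clock'],s['ee_pos'],s['wrist_force'],s['ft_torque'],s['opening'])
p,d,W=grab('scene'); save(cv2.resize(np.clip(p[60:290,150:370].astype(int)*1.8,0,255).astype(np.uint8),None,fx=2.6,fy=2.6,interpolation=cv2.INTER_CUBIC),sys.argv[1])
# handle/tray top-edge heights by position along bar
t=np.array(s['ee_pos']); u=np.array([.966,.259]); n=np.array([-.259,.966])
w=W[100:215,235:345].reshape(-1,3); L=w[:,:2]-t[:2]; a=L@u;b=L@n
for lo,hi in ((-.11,-.06),(.06,.11)):
    m=(a>lo)&(a<hi)&(abs(b)<.015)&(w[:,2]>t[2]+.01)&(w[:,2]<t[2]+.06)
    print('bar',lo,m.sum(),np.percentile(w[m][:,2],[50,90]).round(4), a[m].mean().round(3))
    m=(a>lo)&(a<hi)&(b<-.03)&(b>-.06)&(w[:,2]>t[2]-.1)&(w[:,2]<t[2]-.04)
    print('wall',m.sum(),np.percentile(w[m][:,2],[50,95]).round(4),a[m].mean().round(3))
E
python3 tilt.py scene11.png
```

```text
23.8 [0.49511461 0.19738264 0.14446867] [-0.98371375  0.23809465 -5.72488215] [-0.03695395  0.22306286 -0.04773319] 0.017175346150669665
bar -0.11 114 [0.182  0.1859] -0.088
wall 90 [0.0643 0.0763] -0.084
bar 0.06 140 [0.1805 0.1862] 0.086
wall 107 [0.0639 0.0743] 0.085
```

View pics/scene11.png

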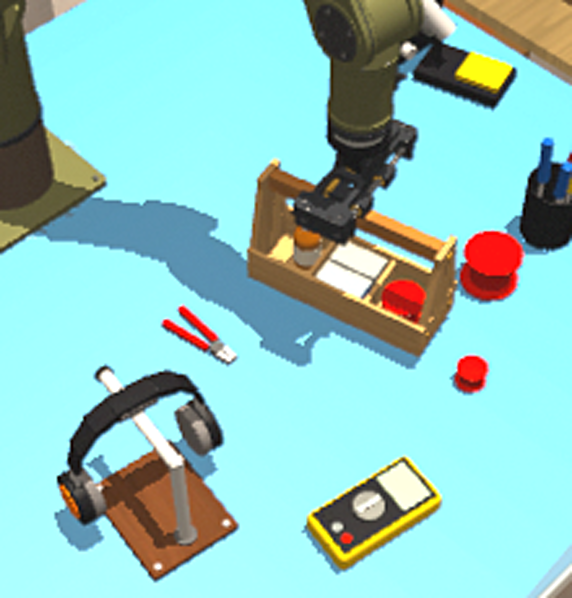

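The tote is clear of the bench and level, with the bar at 0.186 m at both ends. I raise it to 100 mm.

{"name": "send_rows", "arguments": {"steps": "0 0 0.004 0; 0 0 0.012 0; 0 0 0.024 0; 0 0 0.038 0; 0 0 0.053 0; 0 0 0.066 0; 0 0 0.075 0; 0 0 0.08 0"}}

```text
clock: 24.85
ee_pos: [0.4953, 0.1974, 0.2251]
eef_rot: [[0.259, -0.966, 0.0], [-0.966, -0.259, 0.0], [-0.0, -0.0, -1.0]]
wrist_force: [0.8, 1.2, -6.4]
opening: 0.0175
```

{"name": "send_rows", "arguments": {"steps": "0 0 0 0; 0 0 0 0; 0 0 0 0; 0 0 0 0; 0 0 0 0; 0 0 0 0; 0 0 0 0; 0 0 0 0"}}

```text
clock: 25.85
ee_pos: [0.4953, 0.1974, 0.2246]
eef_rot: [[0.259, -0.966, 0.0], [-0.966, -0.259, -0.0], [0.0, -0.0, -1.0]]
wrist_force: [-0.8, 0.1, -6.7]
opening: 0.0172
```

```bash
python3 tilt.py scene12.png
```

```text
25.85 [0.4952662  0.19738638 0.22455404] [-0.77115317  0.08611248 -6.66375229] [-0.03019366  0.17361146  0.04025918] 0.017189915353964715
bar -0.11 107 [0.2614 0.2671] -0.089
wall 103 [0.1439 0.1566] -0.085
bar 0.06 155 [0.2587 0.2658] 0.085
wall 114 [0.1459 0.1557] 0.085
```

View pics/scene12.png

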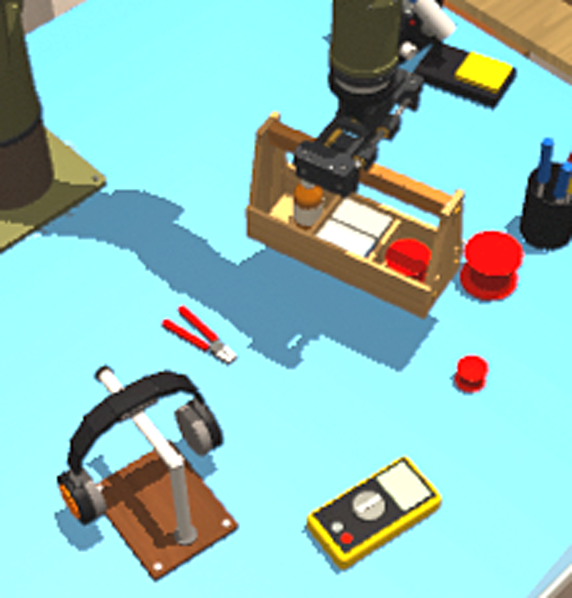

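The bar is at 0.266 m, level to about 0.01 rad. The spool and bottle are in the tray, the headphones are on the stand, and the bystanders haven't moved. I hand the job in.

```bash
python3 -c "
from cell import *
print(finish_job()); s=state(); print(s['clock'],s['ee_pos'],s['opening'])"
```

```text
the job is handed in; nothing more can be done
None
the job is handed in; nothing more can be done
```

I took the headphones off the tote handle and hung them over the arm of the stand. I then lifted the tote by the middle of its handle and handed the job in at about 26 s, still holding it. The hand-in reported no verdict.

**Last checks before hand-in:**
- **Tote:** the handle top was at about 0.266 m (underside about 100 mm up), and both ends matched to about 1 mm. The wrist carried about 6.7 N and the arm was still. The grip was 17 mm on the 18 mm bar.
- **Contents and headphones:** the picture showed the spool and flux bottle in the tray. The headphones were hanging freely mid-arm on the stand.
- **Bystanders:** the multimeter, cutters and tool pot looked undisturbed in the last picture. The tip cleaner was outside it, but nothing went near it.

**What disagreed:**
- **Fingertip height:** the camera put the fingertips about 5 mm above the TCP, not 25 mm ahead of it. A test close above the headband shut on air, so I worked from the pictures. The headband grip (27.6 mm on a 28 mm pad) and the handle grip then fit.
- **Camera offset:** the two cameras differed by about 5 mm in x. I used positions between their two readings.
- **Not measured:** I judged the headphones' tilt and yaw on the arm by eye. The top camera gave too few points on the band to measure them.

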